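Find the stack weight that rocks

ROBOT

A 7-joint arm with a two-finger parallel gripper is mounted at the origin on the work surface. World frame = base frame: x ahead of the robot, y to its left, z up, the work surface at z = 0. Lengths are in mm, angles in rad, forces in N, time in s.
With the tool pointing down it reaches from about 400 to 875 mm from the base axis. Payload 4.4 kg.
Tool frame: the origin (TCP) lies at the very end of the fingers, on their centre line; the grasp point (between the pads) lies 19 mm behind it; y points along the fingers, x is the direction in which the jaws open and shut, and the axes are right-handed (so a half turn about y gives the same grasp; the last joint's range is limited). The gripper opens to 85 mm and grips with 20 to 120 N. Pads are 22 mm wide; open, the fingers measure 114 mm over their backs; the gripper's body (76 mm by 85 mm) begins 54 mm behind the grasp point. The pads swing forward as they close: fully open they stand 13 mm farther back than shut.
Start: joints at [-1.224, 0.628, 0.038, 1.517, -0.027, 0.996, -0.02], TCP at [260.743, 595.425, 231.313] pointing down, gripper open.
Joint ranges: [-3.06, 3.06], [-0.37, 2.12], [-1.25, 1.32], [0.18, 2.47], [-1.1, 4.24], [0.23, 1.98], [-2.94, 2.94]. Speed limits (rad/s): [2.57, 2.57, 3.14, 3.14, 3.14, 3.14, 3.14].

INTERFACE

Orientations are given as [roll, pitch, yaw] about the fixed x, y, z axes, in that order (R = Rz(yaw) Ry(pitch) Rx(roll)).
In Python, from cell import readout, eyes, finish_job gives the robot as it stands. The module is installed in compiled form; this text tells all that it offers.
- The arm moves only by the tool apply_moves, never from a script. Its argument "commands" is a list that holds one entry, the list of rows, each a list of 6 numbers: the shift along the tool's x, y, z in units of 0.04 m (1.0 is 0.04 m), then the turn, a rotation vector about the tool's x, y, z in units of 5 degrees (1.0 is 5 degrees). A call has 1 to 8 rows; each row shifts and turns the pose as measured when the row begins, along the tool's axes as they then stand; what a row does not reach is not made up. A row lasts 1/12 s, in which the tool goes at most 41.7 mm and 7.16 degrees, less where a joint would pass 70% of its speed; a pose out of reach is approached as far as the arm can. A call with a number of a shift or a turn outside -1 to 1 is refused whole. A call with a gripper value outside its range is refused whole. "claw" is the finger opening in mm, from 0 to 85.4, set as the call begins (left out, the last holds). The fingers move at their own pace and stop on an object; the grip force is fixed at half the most. Time passes only in rows, so rows that do not move let the fingers close. It gives the time, the measured TCP pose, the force and the opening at its end, in the units of the state.
- readout.read_state(): the state, without advancing time (a new reading comes with each control period).
- eyes.get_image(name): name is "side" or "top"; returns a dict with "image" (384x512x3 uint8, red, green, blue), "mtx" (3x3 intrinsics, pixels), "k1" (the pictures are not rectified: a ray, as slopes to the right and down, at radius r is drawn at 1 + k1 r^2 times it, then the intrinsics apply), "rvec" (rotation vector, rad) and "tvec" (3), from world to camera coordinates, as OpenCV has them. Camera axes: x right, y down, z forward; pixel columns grow to the right and rows downward; lengths in mm; the calibration is good to about 2 mm. A picture is of the moment at which its call begins. There is no depth.
- finish_job(): hands the job in, once; it reports no verdict.
The state is a dict: "clock": time; "qpos": joint angles; "qd": joint speeds; "tau": joint torques, N m; "eef_pos": TCP position; "tool_rot": TCP orientation; "force": force on the tool from outside, world axes, zero at the start; "torque": the same for the moment, N m; "width": finger opening in mm.
Only numpy, scipy, OpenCV 4.12 (cv2) and the standard library are available. Lean on these libraries where they do the work, as an engineer would, in place of code of your own. Each camera call takes 0.05 s, during which the arm holds its last target. There are 200 camera calls.

TASK

One of the three stack weights on the check plate is twisted and rocks: find it by pressing the weights' corners one after another with the closed fingertips, gently (well under 20 N) and holding each push for a moment. Lift the one that rocks by its knob and set it down softly, flat in the aluminium repair tray. Leave the two sound weights standing where they are, and do not disturb the other things.

Things in the scene. Friction and masses are not known exactly. Their poses are not given: they have to be found in the camera images.
- check_plate: Flat dark check plate, 220 (x) x 440 (y), top 25 mm above the table, kept in place on stiff rubber feet: it stays level and sinks straight down about 1 mm per 15 N; origin at the centre of its underside, so its top is 25 mm above the origin. The three weights stand on it in a row along y.
- weight_a_knob (a point): One of three stack weights that look alike: steel plate 100 x 100 x 8 mm, upright knob 24 mm across and 42 mm tall in its middle, 0.36 to 0.48 kg. On four 4 mm rubber pads, 41 mm from the middle along x and y; plate top 12 mm, knob top 54 mm above what it stands on. This point: on the knob's axis at grip height, 25 mm above the plate top, 37 mm above what it stands on. z up, x and y along the plate's edges.
- weight_b_knob (a point): Another such weight, its point and axes as for weight_a_knob. Which of a, b, c is the twisted one is not known. The twisted one stands level on two diagonally opposite pads; the other two hang 2.5 mm clear (which diagonal is not known).
- weight_c_knob (a point): Another such weight, its point and axes as for weight_a_knob. On the twisted one, a push of about 0.5 N on a hanging corner tips it down some 2 mm until its pad lands; it tips back when let go. Its other two corners feel as firm as a sound weight's.
- tray: Repair tray: empty shallow aluminium tray fixed to the table left or right of the check plate, 180 x 180 mm outside, 30 mm high, walls 4 mm, floor 4 mm thick; origin at the centre of its underside, z up.
- carton: bystander: fixed cardboard carton of envelopes, 170 x 170 x 55 mm, on the other side of the check plate from the tray; origin at the centre of its underside
- wrench: bystander: small steel wrench, 130 mm, lying along the far edge of the check plate
- feed_ring: bystander: black rubber ring, 34 mm across, 12 mm high, at the far edge of the check plate
- tape_roll: bystander: grey tape roll, 90 mm across, 24 mm high, lying beyond the check plate
- stamp: bystander: wooden hand stamp, 78 mm tall, beyond the check plate
- clip_jar: bystander: clear jar, 56 mm across, 70 mm tall, beyond the check plate
- stapler: bystander: stapler, 140 mm long, 47 mm high, beyond the check plate
There are look-alikes about, which are no part of the job. Leave any orange or purple look-alike of the part that bears weight_c_knob alone. Leave any red look-alike of the part that bears weight_b_knob alone.

How it is judged:
By the outcome, as a careful person would: the job done as asked, in the order asked, and still so for the second after the job is handed in, with the robot touching nothing.
It also fails if it takes over 64 s, if anything falls off the work surface, if the arm or the gripper's body presses on something with over 40 N, if the wrist force passes 120 N, or if a joint passes its speed limit or range.

## Working session

There is one attempt and no reset: what is moved stays moved. The work goes in short steps, Python scripts to look and compute and a tool call to move; the robot and the scene stay as the last step left them, time stands still between calls to the robot, and variables do not carry over. Pictures are saved under pics/ and viewed, about 8 in all and at most 12, crops included, and the job is handed in when it is done.

Besides the shell and the picture viewer there is one more tool, called after "Request:" by a JSON object that holds its "method" and its "body". apply_moves: Moves the arm, as the interface text tells. Shifts and turns lie within -1 to 1; 1 stands for 0.04 m of shift or 5 degrees of turn. Its arguments: {"type":"object","properties":{"commands":{"type":"array"},"claw":{"type":"number"}},"required":["commands"]}

```bash
mkdir -p pics; cat > h.py <<'E'
import numpy as np, cv2
from cell import readout, eyes, finish_job
def snap(n,fn=None):
    d=eyes.get_image(n)
    if fn: cv2.imwrite('pics/'+fn,d['image'][:,:,::-1])
    return d
def cam(d):
    return cv2.Rodrigues(np.array(d['rvec'],float))[0],np.array(d['tvec'],float).ravel(),np.array(d['mtx']),float(d['k1'])
def proj(d,P):
    R,t,K,k=cam(d);return cv2.projectPoints(np.atleast_2d(np.array(P,float)),R,t,K,np.array([k,0,0,0,0]))[0][:,0]
def back(d,px,z):
    R,t,K,k=cam(d);u=cv2.undistortPoints(np.array(px,float).reshape(-1,1,2),K,np.array([k,0,0,0,0]))[:,0]
    c=-R.T@t; r=np.c_[u,np.ones(len(u))]@R
    return c+r*((z-c[2])/r[:,2])[:,None]
E
python3 - <<'E'
from h import *
a=snap('top','t0.png');b=snap('side','s0.png')
s=readout.read_state();print(s)
for d in(a,b):
    R,t,K,k=cam(d);print(-R.T@t,K,k)
E
```

```text
{'clock': 0.1, 'qpos': array([-1.22378886,  0.62926814,  0.03846037,  1.51827104, -0.02699904,
        0.99631496, -0.02000366]), 'qd': array([ 0.00085493, -0.00170323,  0.00047306, -0.00189294, -0.00130695,
        0.0003254 ,  0.0006545 ]), 'tau': array([ 2.77928651e-03, -5.64538157e+01,  1.23029765e+00, -1.93974227e+01,
        1.12881640e-02,  5.44244918e-03,  5.56645503e-06]), 'eef_pos': array([260.52143045, 594.88625645, 230.4709683 ]), 'tool_rot': array([-1.57082494,  0.00174284,  1.15797299]), 'force': array([ 0.57085527,  0.77789887, -0.22841947]), 'torque': array([ 0.00059231, -0.01358087,  0.03131645]), 'width': 85.54472608370644}
[ 4.10581960e+02 -1.00264893e+00  1.17499180e+03] [[394.29588474   0.         261.40604428]
 [  0.         394.29588474 195.19273305]
 [  0.           0.           1.        ]] -0.039789418164003776
[  -5.98196387 -925.65686862  876.31685062] [[433.253223     0.         246.0910387 ]
 [  0.         433.253223   196.69612569]
 [  0.           0.           1.        ]] -0.11450747975488919
```

View pics/t0.png

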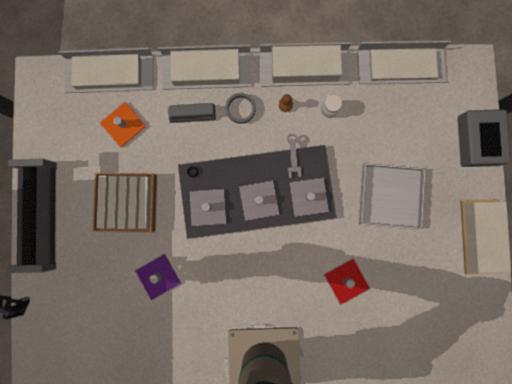

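View pics/s0.png

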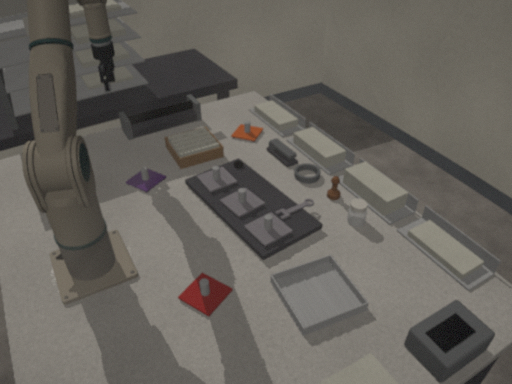

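The top view shows the three grey weights on the check plate at px (208,208), (260,200) and (311,197). Look-alikes are off the plate: orange (122,122), purple (156,278) and red (348,282). The tray is at (392,196), to the right. The wrench is close to the right-hand weight and the carton is at (125,203). I'll check the choice in a close crop.

```bash
python3 - <<'E'
from h import *
im=cv2.imread('pics/t0.png')[135:245,170:430]
im=cv2.resize(im,None,fx=3,fy=3,interpolation=cv2.INTER_CUBIC)
im=np.clip(im.astype(float)*1.5,0,255).astype(np.uint8)
s=cv2.imread('pics/s0.png')[155:255,180:325]
s=np.clip(cv2.resize(s,None,fx=2.6,fy=2.6,interpolation=cv2.INTER_CUBIC)*1.5,0,255).astype(np.uint8)
o=np.zeros((600,780,3),np.uint8);o[:330]=im;o[335:335+s.shape[0],:s.shape[1]]=s
cv2.imwrite('pics/c1.png',o)
E
```

```text
(no output)
```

View pics/c1.png

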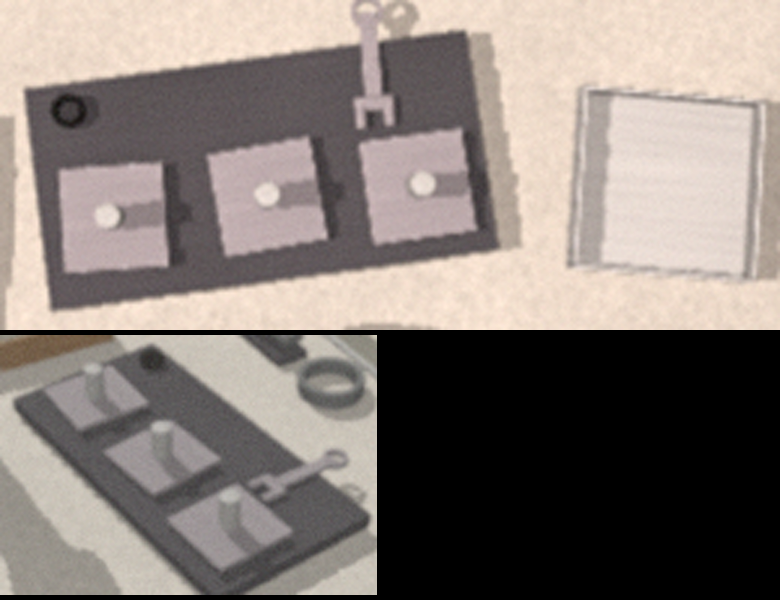

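The crop shows three like grey weights with corners clearly visible (crop px). The wrench jaw is about 15 px beyond the far edge of the right-hand one. These three are the candidates, and the coloured ones are excluded. Next I'll compute their positions.

```bash
cat > loc.py <<'E'
from h import *
import pickle
d=snap('top'); dn=snap('side')
f=lambda q:np.array(q,float)/3+[170-.33,135-.33]
W={'1':[(60,169),(162,163),(168,266),(64,272)],'2':[(208,154),(311,137),(328,239),(225,256)],'3':[(360,143),(463,129),(477,230),(374,244)]}
kt={'1':(107,216),'2':(267,195),'3':(423,184)}
for n in W:
    p=back(d,f(W[n]),37);c=p.mean(0);e=p[0]-p[1]+p[3]-p[2]  # +y dir
    k=back(d,f([kt[n]]),79)[0]
    print(n,c[:2].round(1),'yaw',np.degrees(np.arctan2(-e[0],e[1])).round(1),'side',np.linalg.norm(e[:2])/2,'knob',k[:2].round(1)); print(p[:,:2].round(0).tolist(), proj(dn,[[c[0],c[1],79]]).round(1))
for nm,q,z in(('tray',[(583,87),(763,102),(755,278),(569,266)],30),('plate',[(25,89),(465,31),(497,248),(53,309)],25)):
    p=back(d,f(q),z);e=p[0]-p[1]+p[3]-p[2];print(nm,p[:,:2].round(0).tolist(),p.mean(0)[:2].round(1),np.degrees(np.arctan2(-e[0],e[1])).round(1),np.linalg.norm(e)/2)
E
python3 loc.py
```

```text
1 [461.1 149.1] yaw 1.6 side 99.3832011175915 knob [460.6 149.5]
[[509.0, 200.0], [512.0, 101.0], [413.0, 98.0], [410.0, 198.0]] [[216.1 167.1]]
2 [ 4.769e+02 -2.000e-01] yaw 7.7 side 100.60802117128941 knob [475.7   0.7]
[[520.0, 57.0], [533.0, -43.0], [434.0, -57.0], [421.0, 43.0]] [[242.3 189.6]]
3 [ 482.2 -145.7] yaw 6.0 side 100.62329460421051 knob [ 481.7 -144.6]
[[526.0, -91.0], [537.0, -191.0], [438.0, -200.0], [428.0, -101.0]] [[268.8 216.2]]
tray [[575.0, -312.0], [556.0, -489.0], [384.0, -471.0], [401.0, -290.0]] [ 478.9 -390.6] -5.9 180.6353144317767
plate [[590.0, 235.0], [635.0, -199.0], [421.0, -221.0], [375.0, 211.0]] [505.1   6.4] 6.0 435.73108774138126
```

```bash
cat > go.py <<'E'
import sys,numpy as np
from scipy.spatial.transform import Rotation as Ro
from cell import readout
s=readout.read_state();p=s['eef_pos'];R=Ro.from_euler('xyz',s['tool_rot']).as_matrix()
print('t',round(s['clock'],2),'p',p.round(2),'rot',s['tool_rot'].round(4),'F',s['force'].round(2),'w',round(s['width'],1))
for a in sys.argv[1:]:
    t=np.array([float(v) for v in a.split(',')]);u=(R.T@(t-p))/40
    print(a,'units',u.round(3),'rows',np.ceil(np.linalg.norm(u)).astype(int));p=t
E
python3 go.py 461,149,100 460,186,100
python3 - <<'E'
import numpy as np
for n,c,y in((1,(461,149.3),1.6),(2,(476.3,.2),7.7),(3,(482,-145.2),6)):
    c0,s0=np.cos(np.radians(y)),np.sin(np.radians(y))
    for a,b in((-38,38),(-38,-38)):
        print(n,a,b,round(c[0]+a*c0-b*s0,1),round(c[1]+a*s0+b*c0,1))
E
```

```text
t 0.2 p [260.57 595.08 230.74] rot [-1.5708e+00  1.2000e-03  1.1580e+00] F [0.08 0.32 0.1 ] w 85.4
461,149,100 units [-8.201  3.278 -9.064] rows 13
460,186,100 units [ 0.837 -0.001  0.394] rows 1
1 -38 38 422.0 186.2
1 -38 -38 424.1 110.3
2 -38 38 433.6 32.8
2 -38 -38 443.7 -42.5
3 -38 38 440.2 -111.4
3 -38 -38 448.2 -187.0
```

Request:
{"method": "apply_moves", "body": {"commands": [[[-0.7,0,-0.7,0,0,0],[-0.7,0,-0.7,0,0,0],[-0.7,0,-0.7,0,0,0],[-0.7,0,-0.7,0,0,0],[-0.7,0,-0.7,0,0,0],[-0.7,0,-0.7,0,0,0],[-0.7,0,-0.7,0,0,0],[-0.7,0,-0.7,0,0,0]]], "claw": 0}}

```text
clock: 0.87
eef_pos: [373.9, 299.6, 226.4]
tool_rot: [-1.565, -0.003, 1.178]
force: [0.3, 0.0, 0.0]
width: 0.2
```

```bash
python3 go.py 422,186.2,60
```

```text
t 0.87 p [373.87 299.58 226.4 ] rot [-1.5645 -0.0035  1.1778] F [0.3  0.04 0.05] w 0.2
422,186.2,60 units [-2.172  4.139 -2.223] rows 6
```

Request:
{"method": "apply_moves", "body": {"commands": [[[-0.6,0.5,-0.6,0,0,0],[-0.6,0.5,-0.6,0,0,0],[-0.5,0.6,-0.5,0,0,0],[-0.4,0.8,-0.4,0,0,0],[-0.1,0.8,-0.1,0,0,0],[0,0.5,0,0,0,0],[0,0,0,0,0,0]]]}}

```text
clock: 1.45
eef_pos: [430.4, 169.9, 75.8]
tool_rot: [-1.576, -0.01, 1.16]
force: [-0.8, -0.1, -0.2]
width: -0.3
```

```bash
python3 go.py 422,186.2,42
```

```text
t 1.45 p [430.44 169.91  75.84] rot [-1.5755 -0.0097  1.1602] F [-0.81 -0.05 -0.18] w -0.3
422,186.2,42 units [0.281 0.847 0.36 ] rows 1
```

```bash
cat >> go.py <<'E'
Rt=Ro.from_euler('xyz',[-np.pi/2,0,1.158]).as_matrix()
print('turn units',(Ro.from_matrix(R.T@Rt).as_rotvec(degrees=True)/5).round(3))
E
python3 go.py 422,186.2,42
```

```text
t 1.45 p [430.44 169.91  75.84] rot [-1.5755 -0.0097  1.1602] F [-0.81 -0.05 -0.18] w -0.3
422,186.2,42 units [0.281 0.847 0.36 ] rows 1
turn units [0.054 0.025 0.111]
```

Request:
{"method": "apply_moves", "body": {"commands": [[[0.28,0.3,0.36,0,0,0],[0,0.2,0,0,0,0],[0,0,0,0,0,0]]]}}

```text
clock: 1.7
eef_pos: [422.5, 185.9, 55.8]
tool_rot: [-1.575, -0.009, 1.158]
force: [-0.3, -1.1, 1.0]
width: -0.2
```

```bash
python3 go.py 422,186.2,42
```

```text
t 1.7 p [422.45 185.93  55.79] rot [-1.5754 -0.0091  1.1582] F [-0.26 -1.11  0.99] w -0.2
422,186.2,42 units [-0.002  0.345  0.015] rows 1
turn units [0.053 0.002 0.104]
```

Request:
{"method": "apply_moves", "body": {"commands": [[[0,0.2,0,0.05,0,0.1],[0,0.16,0,0,0,0],[0,0,0,0,0,0]]]}}

```text
clock: 1.95
eef_pos: [424.2, 187.6, 42.6]
tool_rot: [-1.573, -0.003, 1.16]
force: [0.8, 0.3, -0.1]
width: 0.5
```

Request:
{"method": "apply_moves", "body": {"commands": [[[0,0.04,0,0,0,0],[0,0,0,0,0,0]]]}}

```text
clock: 2.12
eef_pos: [424.9, 187.7, 41.5]
tool_rot: [-1.574, -0.004, 1.16]
force: [-0.2, -0.0, -0.7]
width: 0.1
```

Request:
{"method": "apply_moves", "body": {"commands": [[[0,0.04,0,0,0,0],[0,0,0,0,0,0]]]}}

```text
clock: 2.28
eef_pos: [425.4, 187.6, 40.3]
tool_rot: [-1.575, -0.005, 1.16]
force: [-0.8, 0.1, 0.2]
width: -0.1
```

Request:
{"method": "apply_moves", "body": {"commands": [[[0,0.03,0,0,0,0],[0,0,0,0,0,0]]]}}

```text
clock: 2.45
eef_pos: [425.6, 187.4, 39.3]
tool_rot: [-1.575, -0.005, 1.159]
force: [-0.2, 0.1, 0.8]
width: -0.1
```

Request:
{"method": "apply_moves", "body": {"commands": [[[0,0.03,0,0,0,0],[0,0,0,0,0,0]]]}}

```text
clock: 2.62
eef_pos: [425.7, 187.4, 38.2]
tool_rot: [-1.576, -0.005, 1.159]
force: [0.1, -0.7, 0.6]
width: -0.2
```

Request:
{"method": "apply_moves", "body": {"commands": [[[0,0.03,0,0,0,0],[0,0,0,0,0,0]]]}}

```text
clock: 2.78
eef_pos: [425.9, 187.4, 37.0]
tool_rot: [-1.576, -0.006, 1.159]
force: [0.0, -1.0, 1.8]
width: -0.4
```

Request:
{"method": "apply_moves", "body": {"commands": [[[0,0.03,0,0,0,0],[0,0,0,0,0,0]]]}}

```text
clock: 2.95
eef_pos: [425.9, 187.4, 36.5]
tool_rot: [-1.576, -0.006, 1.159]
force: [-1.0, -1.1, 7.3]
width: -0.2
```

Request:
{"method": "apply_moves", "body": {"commands": [[[0,0,0,0,0,0],[0,0,0,0,0,0],[0,0,0,0,0,0]]]}}

```text
clock: 3.2
eef_pos: [425.9, 187.4, 37.1]
tool_rot: [-1.576, -0.006, 1.159]
force: [-0.6, -0.1, -0.7]
width: 0.1
```

Request:
{"method": "apply_moves", "body": {"commands": [[[0,-0.2,0,0,0,0],[0,-0.2,0,0,0,0],[0,0,0,0,0,0]]]}}

```text
clock: 3.45
eef_pos: [425.3, 187.2, 53.9]
tool_rot: [-1.575, -0.005, 1.159]
force: [0.1, -0.3, 1.0]
width: -0.1
```

```bash
python3 go.py 424,110.3,50 424,110.3,39
```

```text
t 3.45 p [425.35 187.16  53.86] rot [-1.5754 -0.0051  1.1592] F [ 0.11 -0.33  1.01] w -0.1
424,110.3,50 units [-1.775  0.091 -0.737] rows 2
424,110.3,39 units [-0.001  0.275  0.001] rows 1
turn units [0.052 0.013 0.058]
```

Request:
{"method": "apply_moves", "body": {"commands": [[[-0.89,0,-0.37,0,0,0],[-0.89,0,-0.37,0,0,0],[0,0.2,0,0,0,0],[0,0,0,0,0,0],[0,0,0,0,0,0]]]}}

```text
clock: 3.87
eef_pos: [426.0, 109.9, 51.1]
tool_rot: [-1.576, -0.005, 1.166]
force: [0.8, 0.3, 0.3]
width: -0.3
```

```bash
python3 go.py 424,110.3,39
```

```text
t 3.87 p [425.98 109.94  51.13] rot [-1.5762 -0.0052  1.1656] F [0.76 0.34 0.28] w -0.3
424,110.3,39 units [-0.013  0.303  0.051] rows 1
turn units [0.061 0.087 0.06 ]
```

Request:
{"method": "apply_moves", "body": {"commands": [[[0,0.2,0.05,0,0,0],[0,0.1,0,0,0,0],[0,0.01,0,0,0,0],[0,0.03,0,0,0,0]]]}}

```text
clock: 4.2
eef_pos: [424.7, 113.4, 41.0]
tool_rot: [-1.575, -0.005, 1.168]
force: [0.1, 0.6, -0.6]
width: -0.3
```

Request:
{"method": "apply_moves", "body": {"commands": [[[0,0.03,0,0,0,0],[0,0.03,0,0,0,0]]]}}

```text
clock: 4.37
eef_pos: [424.9, 114.8, 38.8]
tool_rot: [-1.575, -0.006, 1.17]
force: [-1.0, -1.0, -0.7]
width: 0.2
```

Request:
{"method": "apply_moves", "body": {"commands": [[[0,0.03,0,0,0,0],[0,0.03,0,0,0,0]]]}}

```text
clock: 4.53
eef_pos: [425.0, 115.3, 36.5]
tool_rot: [-1.576, -0.006, 1.171]
force: [-0.9, -0.2, 8.5]
width: 0.3
```

Request:
{"method": "apply_moves", "body": {"commands": [[[0,0.02,0,0,0,0],[0,0.02,0,0,0,0],[0,0.02,0,0,0,0]]]}}

```text
clock: 4.78
eef_pos: [425.1, 115.3, 35.9]
tool_rot: [-1.578, -0.005, 1.172]
force: [-1.9, 0.2, 16.2]
width: 0.1
```

Request:
{"method": "apply_moves", "body": {"commands": [[[0,-0.2,0,0,0,0],[0,-0.2,0,0,0,0],[0,0,0,0,0,0]]]}}

```text
clock: 5.03
eef_pos: [424.8, 115.5, 52.8]
tool_rot: [-1.579, -0.005, 1.173]
force: [-0.4, 0.5, 0.3]
width: 0.1
```

```bash
python3 go.py 433.6,32.8,50
```

```text
t 5.03 p [424.76 115.54  52.85] rot [-1.5786 -0.0047  1.1732] F [-0.42  0.55  0.3 ] w 0.1
433.6,32.8,50 units [-1.822  0.07  -1.004] rows 3
turn units [0.088 0.174 0.055]
```

Request:
{"method": "apply_moves", "body": {"commands": [[[-0.6,0,-0.33,0,0,0],[-0.6,0,-0.33,0,0,0],[-0.6,0,-0.33,0,0,0],[0,0,0,0.08,0.17,0.05],[0,0,0,0,0,0]]]}}

```text
clock: 5.45
eef_pos: [435.4, 33.3, 52.8]
tool_rot: [-1.573, -0.005, 1.162]
force: [0.1, 0.2, -0.1]
width: -0.1
```

```bash
python3 go.py 433.6,32.8,41
```

```text
t 5.45 p [435.39  33.31  52.82] rot [-1.5729 -0.0047  1.1616] F [ 0.09  0.17 -0.08] w -0.1
433.6,32.8,41 units [-0.031  0.295  0.037] rows 1
turn units [0.024 0.041 0.054]
```

Request:
{"method": "apply_moves", "body": {"commands": [[[-0.05,0.2,0.03,0,0,0],[0,0.1,0,0,0,0],[0,0.02,0,0,0,0],[0,0.03,0,0,0,0]]]}}

```text
clock: 5.78
eef_pos: [433.9, 33.2, 38.2]
tool_rot: [-1.573, -0.006, 1.162]
force: [0.6, -0.0, 0.3]
width: 0.1
```

Request:
{"method": "apply_moves", "body": {"commands": [[[0,0.03,0,0,0,0],[0,0.03,0,0,0,0]]]}}

```text
clock: 5.95
eef_pos: [433.9, 34.5, 35.7]
tool_rot: [-1.573, -0.006, 1.164]
force: [0.5, -0.4, 1.9]
width: 0.0
```

Request:
{"method": "apply_moves", "body": {"commands": [[[0,0.03,0,0,0,0],[0,0.03,0,0,0,0]]]}}

```text
clock: 6.12
eef_pos: [433.9, 34.7, 33.8]
tool_rot: [-1.574, -0.006, 1.165]
force: [-2.7, -1.2, 15.6]
width: -0.3
```

Request:
{"method": "apply_moves", "body": {"commands": [[[0,-0.01,0,0,0,0],[0,0,0,0,0,0],[0,0,0,0,0,0]]]}}

```text
clock: 6.37
eef_pos: [433.9, 34.7, 35.3]
tool_rot: [-1.576, -0.005, 1.166]
force: [-0.1, -0.1, 0.8]
width: -0.3
```

Request:
{"method": "apply_moves", "body": {"commands": [[[0,-0.2,0,0,0,0],[0,-0.2,0,0,0,0],[0,0,0,0,0,0]]]}}

```text
clock: 6.62
eef_pos: [433.8, 35.4, 51.4]
tool_rot: [-1.575, -0.005, 1.168]
force: [-0.4, -0.3, -0.5]
width: -0.1
```

```bash
python3 go.py 443.7,-42.5,51
```

```text
t 6.62 p [433.75  35.4   51.38] rot [-1.5751 -0.0053  1.1677] F [-0.37 -0.26 -0.48] w -0.1
443.7,-42.5,51 units [-1.694  0.005 -0.993] rows 2
turn units [0.049 0.111 0.061]
```

Request:
{"method": "apply_moves", "body": {"commands": [[[-0.85,0,-0.5,0,0,0],[-0.85,0,-0.5,0,0,0],[0,0,0,0.05,0.11,0.05],[0,0.2,0,0,0,0],[0,0,0,0,0,0]]]}}

```text
clock: 7.03
eef_pos: [447.1, -43.0, 41.9]
tool_rot: [-1.573, -0.006, 1.162]
force: [-0.1, 0.2, -0.3]
width: 0.2
```

```bash
python3 go.py 443.7,-42.5,39
```

```text
t 7.03 p [447.08 -43.05  41.93] rot [-1.5733 -0.0056  1.1619] F [-0.11  0.24 -0.31] w 0.2
443.7,-42.5,39 units [-0.021  0.073  0.083] rows 1
turn units [0.029 0.045 0.064]
```

Request:
{"method": "apply_moves", "body": {"commands": [[[-0.02,0.04,0.08,0,0,0],[0,0.03,0,0,0,0],[0,0.03,0,0,0,0]]]}}

```text
clock: 7.28
eef_pos: [443.4, -41.4, 37.3]
tool_rot: [-1.573, -0.006, 1.162]
force: [-1.3, 0.3, 0.3]
width: 0.2
```

Request:
{"method": "apply_moves", "body": {"commands": [[[0,0.03,0,0,0,0],[0,0.02,0,0,0,0]]]}}

```text
clock: 7.45
eef_pos: [443.2, -41.3, 36.0]
tool_rot: [-1.574, -0.004, 1.164]
force: [-2.1, -0.9, 14.6]
width: -0.0
```

Request:
{"method": "apply_moves", "body": {"commands": [[[0,0.015,0,0,0,0],[0,0.015,0,0,0,0]]]}}

```text
clock: 7.62
eef_pos: [443.3, -41.3, 36.3]
tool_rot: [-1.576, -0.002, 1.166]
force: [-1.5, -0.8, 10.0]
width: -0.2
```

Request:
{"method": "apply_moves", "body": {"commands": [[[0,-0.2,0,0,0,0],[0,-0.2,0,0,0,0],[0,0,0,0,0,0]]]}}

```text
clock: 7.87
eef_pos: [443.2, -39.4, 53.4]
tool_rot: [-1.576, -0.002, 1.17]
force: [-0.2, 0.2, 0.7]
width: 0.1
```

```bash
python3 go.py 440.2,-111.4,51
```

```text
t 7.87 p [443.16 -39.42  53.44] rot [-1.5759 -0.002   1.1703] F [-0.24  0.23  0.67] w 0.1
440.2,-111.4,51 units [-1.686  0.061 -0.633] rows 2
turn units [0.059 0.141 0.023]
```

The middle weight gave about 2 mm at its left-near corner and was firm at the next one. I'll check the third weight for contrast.

Request:
{"method": "apply_moves", "body": {"commands": [[[-0.84,0,-0.31,0,0,0],[-0.84,0,-0.31,0,0,0],[0,0,0,0.06,0.14,0.02],[0,0.2,0,0,0,0],[0,0,0,0,0,0]]]}}

```text
clock: 8.28
eef_pos: [442.6, -110.5, 45.9]
tool_rot: [-1.574, -0.005, 1.163]
force: [-0.4, -0.2, 0.1]
width: -0.3
```

```bash
python3 go.py 440.2,-111.4,39
```

```text
t 8.28 p [ 442.62 -110.46   45.86] rot [-1.5744 -0.0045  1.1632] F [-0.44 -0.23  0.15] w -0.3
440.2,-111.4,39 units [-0.046  0.171  0.047] rows 1
turn units [0.041 0.06  0.052]
```

Request:
{"method": "apply_moves", "body": {"commands": [[[-0.05,0.14,0.05,0,0,0],[0,0.02,0,0,0,0],[0,0.03,0,0,0,0]]]}}

```text
clock: 8.53
eef_pos: [440.0, -110.4, 37.8]
tool_rot: [-1.574, -0.006, 1.164]
force: [-0.2, -0.3, -0.2]
width: 0.2
```

Request:
{"method": "apply_moves", "body": {"commands": [[[0,0.03,0,0,0,0],[0,0.03,0,0,0,0]]]}}

```text
clock: 8.7
eef_pos: [439.8, -110.1, 35.9]
tool_rot: [-1.575, -0.004, 1.166]
force: [-2.3, -1.0, 16.6]
width: 0.3
```

Request:
{"method": "apply_moves", "body": {"commands": [[[0,0.02,0,0,0,0],[0,0.015,0,0,0,0],[0,0.015,0,0,0,0]]]}}

```text
clock: 8.95
eef_pos: [439.8, -110.1, 36.4]
tool_rot: [-1.577, -0.0, 1.168]
force: [-1.4, -0.0, 9.2]
width: 0.0
```

Request:
{"method": "apply_moves", "body": {"commands": [[[0,-0.2,0,0,0,0],[0,-0.2,0,0,0,0],[0,0,0,0,0,0]]]}}

```text
clock: 9.2
eef_pos: [440.1, -108.6, 54.1]
tool_rot: [-1.578, -0.0, 1.172]
force: [0.1, -0.1, 0.0]
width: -0.2
```

```bash
python3 go.py 448.2,-187,51
```

```text
t 9.2 p [ 440.06 -108.55   54.14] rot [-1.5776e+00 -2.0000e-04  1.1715e+00] F [ 0.06 -0.09  0.02] w -0.2
448.2,-187,51 units [-1.728  0.084 -0.949] rows 2
turn units [0.078 0.155 0.003]
```

Request:
{"method": "apply_moves", "body": {"commands": [[[-0.86,0,-0.47,0,0,0],[-0.86,0,-0.47,0,0,0],[0,0,0,0.08,0.15,0],[0,0.2,0,0,0,0],[0,0,0,0,0,0]]]}}

```text
clock: 9.62
eef_pos: [451.9, -186.0, 47.6]
tool_rot: [-1.575, -0.005, 1.165]
force: [0.0, 0.2, -0.1]
width: 0.1
```

```bash
python3 go.py 448.2,-187,39
```

```text
t 9.62 p [ 451.93 -186.     47.62] rot [-1.5753 -0.0048  1.1653] F [ 0.05  0.16 -0.14] w 0.1
448.2,-187,39 units [-0.061  0.215  0.077] rows 1
turn units [0.051 0.084 0.056]
```

Request:
{"method": "apply_moves", "body": {"commands": [[[-0.06,0.18,0.08,0,0,0],[0,0.02,0,0,0,0],[0,0.03,0,0,0,0]]]}}

```text
clock: 9.87
eef_pos: [447.8, -184.5, 37.6]
tool_rot: [-1.574, -0.006, 1.168]
force: [0.6, -0.0, -0.2]
width: 0.2
```

Request:
{"method": "apply_moves", "body": {"commands": [[[0,0.03,0,0,0,0],[0,0.025,0,0,0,0]]]}}

```text
clock: 10.03
eef_pos: [447.5, -184.2, 36.1]
tool_rot: [-1.574, -0.003, 1.171]
force: [-2.2, -0.6, 14.0]
width: 0.1
```

Request:
{"method": "apply_moves", "body": {"commands": [[[0,0.02,0,0,0,0],[0,0.015,0,0,0,0],[0,0.015,0,0,0,0]]]}}

```text
clock: 10.28
eef_pos: [447.5, -184.2, 36.7]
tool_rot: [-1.575, 0.001, 1.174]
force: [-1.3, -1.7, 6.2]
width: 0.2
```

Request:
{"method": "apply_moves", "body": {"commands": [[[0,-0.5,0,0,0,0],[0,-1,0,0,0,0],[0,-1,0,0,0,0],[0,0,0,0,0,0]]], "claw": 60}}

```text
clock: 10.62
eef_pos: [447.1, -179.4, 139.5]
tool_rot: [-1.57, 0.0, 1.182]
force: [0.3, 0.2, 0.1]
width: 48.3
```

```bash
python3 go.py 476.2,0.3,120
```

```text
t 10.62 p [ 447.08 -179.38  139.51] rot [-1.5701e+00  3.0000e-04  1.1817e+00] F [0.34 0.2  0.11] w 48.3
476.2,0.3,120 units [4.433 0.487 1.03 ] rows 5
turn units [-0.007  0.272 -0.003]
```

Request:
{"method": "apply_moves", "body": {"commands": [[[0.88,0,0.2,0,0.27,0],[0.88,0,0.2,0,0,0],[0.88,0,0.2,0,0,0],[0.88,0,0.2,0,0,0],[0.8,0,0.2,0,0,0],[0,0,0,0,0,0],[0,0,0,0,0,0]]]}}

```text
clock: 11.2
eef_pos: [484.0, 4.2, 143.8]
tool_rot: [-1.581, -0.004, 1.156]
force: [0.3, -0.8, -0.6]
width: 59.7
```

```bash
python3 go.py 476.2,0.3,100; python3 - <<'E'
from h import *
d=snap('top');s=snap('side')
a=np.clip(cv2.resize(d['image'][150:250,170:350,::-1],None,fx=4,fy=4,interpolation=cv2.INTER_CUBIC)*1.,0,255)
cv2.imwrite('pics/c2.png',np.clip(a*1.4,0,255).astype(np.uint8))
E
```

```text
t 11.2 p [484.04   4.24 143.75] rot [-1.5813 -0.0044  1.1559] F [ 0.31 -0.79 -0.65] w 59.7
476.2,0.3,100 units [-0.174  1.092  0.151] rows 2
turn units [ 0.12  -0.025  0.05 ]
```

View pics/c2.png

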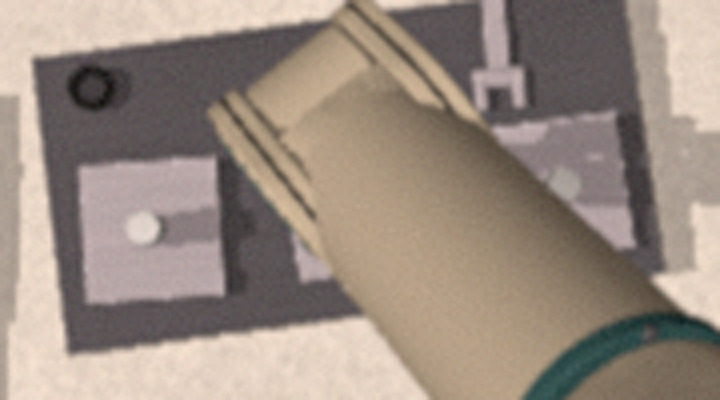

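The top view is hidden by the arm over the middle weight. The outer two haven't moved. I'll correct and go down to just above the knob, then look from the side.

Request:
{"method": "apply_moves", "body": {"commands": [[[-0.17,0.4,0.15,0.12,0,0.05],[0,0.6,0,0,0,0],[0,0.3,0,0,0,0],[0,0,0,0,0,0]]]}}

```text
clock: 11.63
eef_pos: [476.1, -6.3, 90.8]
tool_rot: [-1.574, 0.002, 1.146]
force: [-0.2, -0.3, 0.6]
width: 60.0
```

```bash
python3 go.py 476.2,0.3,44; python3 - <<'E'
from h import *
s=snap('side');st=readout.read_state()
print(proj(s,[st['eef_pos'],[476.2,.3,79],[476.2,.3,44]])) 
a=cv2.resize(s['image'][130:250,170:330,::-1],None,fx=5,fy=5,interpolation=cv2.INTER_CUBIC).astype(float)
cv2.imwrite('pics/c3.png',np.clip(a*1.5,0,255).astype(np.uint8))
E
```

```text
t 11.63 p [476.1   -6.34  90.8 ] rot [-1.5737e+00  1.5000e-03  1.1460e+00] F [-0.16 -0.34  0.56] w 60.0
476.2,0.3,44 units [0.154 1.17  0.07 ] rows 2
turn units [ 0.034 -0.137 -0.018]
[[243.05395797 187.42346618]
 [242.02290415 189.56691537]
 [242.30572773 198.58992443]]
```

View pics/c3.png

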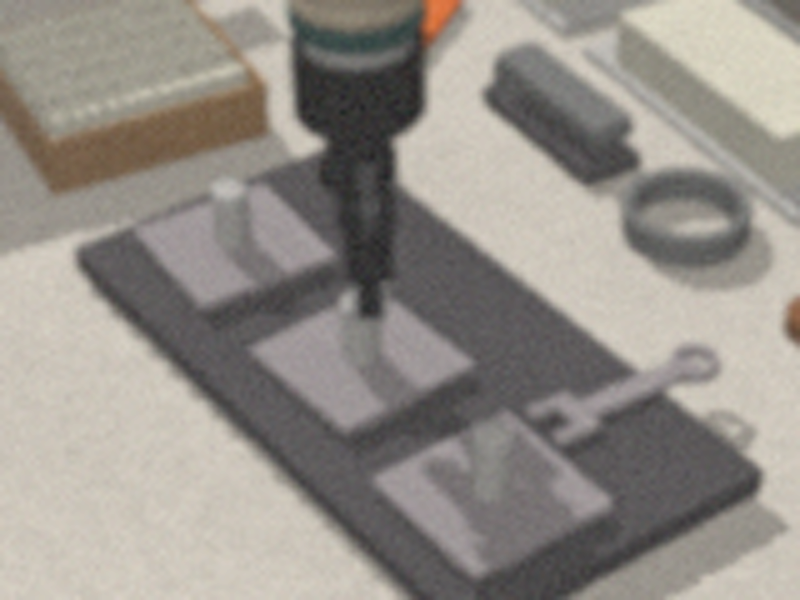

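The side crop shows the fingers straddling the middle knob (crop px about (362,320)). I'll correct y by 6.6 mm and descend.

Request:
{"method": "apply_moves", "body": {"commands": [[[0.15,0,0.07,0,-0.14,0],[0,0,0,0,0,0]]]}}

```text
clock: 11.85
eef_pos: [476.6, -1.0, 92.2]
tool_rot: [-1.575, 0.002, 1.156]
force: [0.2, 0.2, -0.1]
width: 59.8
```

```bash
python3 go.py 476.2,0.3,44
```

```text
t 11.85 p [476.57  -1.02  92.23] rot [-1.5749  0.0016  1.1557] F [ 0.17  0.17 -0.11] w 59.8
476.2,0.3,44 units [0.028 1.205 0.027] rows 2
turn units [ 0.047 -0.026 -0.019]
```

Request:
{"method": "apply_moves", "body": {"commands": [[[0.03,0.4,0.03,0.05,0,0],[0,0.4,0,0,0,0],[0,0.3,0,0,0,0],[0,0.05,0,0,0,0],[0,0,0,0,0,0]]]}}

```text
clock: 12.27
eef_pos: [480.4, 0.4, 49.4]
tool_rot: [-1.579, -0.003, 1.154]
force: [-0.2, 0.0, 0.4]
width: 60.1
```

```bash
python3 go.py 476.2,0.3,44
```

```text
t 12.27 p [4.804e+02 4.400e-01 4.939e+01] rot [-1.5795 -0.0031  1.1544] F [-0.21  0.01  0.37] w 60.1
476.2,0.3,44 units [-0.046  0.134  0.096] rows 1
turn units [ 0.099 -0.042  0.035]
```

Request:
{"method": "apply_moves", "body": {"commands": [[[-0.04,0.12,0.1,0.1,0,0.03],[0,0,0,0,0,0]]]}}

```text
clock: 12.43
eef_pos: [476.8, 0.7, 45.7]
tool_rot: [-1.572, -0.001, 1.154]
force: [-1.2, 0.0, -0.3]
width: 60.0
```

```bash
python3 go.py 476.2,0.3,44
```

```text
t 12.43 p [476.79   0.71  45.73] rot [-1.5721e+00 -1.3000e-03  1.1542e+00] F [-1.22  0.01 -0.27] w 60.0
476.2,0.3,44 units [-0.015  0.043  0.009] rows 1
turn units [ 0.015 -0.044  0.015]
```

Request:
{"method": "apply_moves", "body": {"commands": [[[0,0,0,0,0,0],[0,0,0,0,0,0],[0,0,0,0,0,0],[0,0,0,0,0,0],[0,0,0,0,0,0],[0,0,0,0,0,0]]], "claw": 10}}

```text
clock: 12.93
eef_pos: [477.6, 0.5, 47.5]
tool_rot: [-1.574, -0.003, 1.154]
force: [-0.2, 0.9, -2.7]
width: 22.6
```

```bash
python3 go.py 478.9,-390.6,150
```

```text
t 12.93 p [477.65   0.53  47.54] rot [-1.5745 -0.0025  1.1536] F [-0.17  0.85 -2.66] w 22.6
478.9,-390.6,150 units [-8.92  -2.569 -4.   ] rows 11
turn units [ 0.042 -0.051  0.029]
```

Request:
{"method": "apply_moves", "body": {"commands": [[[0,-0.2,0,0,0,0],[0,-0.4,0,0,0,0],[0,-0.6,0,0,0,0],[0,-0.6,0,0,0,0],[0,-0.5,0,0,0,0],[0,-0.3,0,0,0,0],[0,0,0,0,0,0]]]}}

```text
clock: 13.52
eef_pos: [472.5, 0.3, 155.1]
tool_rot: [-1.564, 0.002, 1.156]
force: [1.4, 0.1, -4.6]
width: 22.3
```

```bash
python3 go.py 478.9,-390.6,150;python3 - <<'E'
from h import *
s=snap('side')
a=cv2.resize(s['image'][80:280,170:390,::-1],None,fx=3,fy=3,interpolation=cv2.INTER_CUBIC).astype(float)
cv2.imwrite('pics/c4.png',np.clip(a*1.5,0,255).astype(np.uint8))
E
```

```text
t 13.52 p [4.7254e+02 2.7000e-01 1.5512e+02] rot [-1.564   0.0024  1.1558] F [ 1.35  0.11 -4.64] w 22.3
478.9,-390.6,150 units [-8.878  0.122 -4.086] rows 10
turn units [-0.078 -0.025 -0.028]
```

View pics/c4.png

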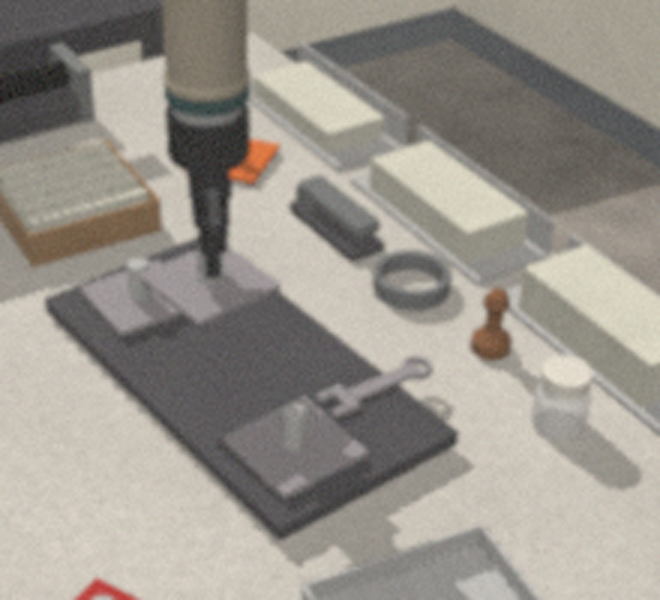

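The side crop shows the middle weight hanging level in the gripper (crop px about (215,285)). The other two weights and the wrench are undisturbed. I'll carry it to the tray.

Request:
{"method": "apply_moves", "body": {"commands": [[[-0.3,0,-0.14,-0.07,0,-0.03],[-0.6,0,-0.28,0,0,0],[-0.6,0,-0.28,0,0,0],[-0.6,0,-0.28,0,0,0],[-0.6,0,-0.28,0,0,0],[-0.6,0,-0.28,0,0,0],[-0.6,0,-0.28,0,0,0],[-0.6,0,-0.28,0,0,0]]]}}

```text
clock: 14.23
eef_pos: [471.4, -197.6, 146.0]
tool_rot: [-1.554, -0.002, 1.173]
force: [0.4, 0.8, -4.4]
width: 22.4
```

```bash
python3 go.py 478.9,-390.6,150
```

```text
t 14.23 p [ 471.37 -197.64  145.96] rot [-1.554  -0.0022  1.1726] F [ 0.39  0.78 -4.42] w 22.4
478.9,-390.6,150 units [-4.373 -0.145 -2.042] rows 5
turn units [-0.193  0.168  0.023]
```

Request:
{"method": "apply_moves", "body": {"commands": [[[-0.6,-0.05,-0.28,-0.1,0.1,0],[-0.6,-0.05,-0.28,-0.1,0.1,0],[-0.6,-0.05,-0.28,0,0,0],[-0.6,0,-0.28,0,0,0],[-0.6,0,-0.28,0,0,0],[-0.5,0,-0.22,0,0,0],[-0.2,0,-0.1,0,0,0],[0,0,0,0,0,0]]]}}

```text
clock: 14.9
eef_pos: [463.0, -374.2, 137.0]
tool_rot: [-1.549, 0.001, 1.145]
force: [-0.4, -0.5, -5.0]
width: 22.5
```

```bash
python3 go.py 478.9,-390.6,60
```

```text
t 14.9 p [ 462.95 -374.18  136.97] rot [-1.5491e+00  9.0000e-04  1.1451e+00] F [-0.36 -0.55 -5.03] w 22.5
478.9,-390.6,60 units [-0.207  1.912 -0.574] rows 3
turn units [-0.249 -0.148 -0.008]
```

Request:
{"method": "apply_moves", "body": {"commands": [[[-0.2,0,-0.4,-0.25,-0.1,0],[0,0.3,-0.1,0,0,0],[0,0.4,0,0,0,0],[0,0.2,0,0,0,0],[0,0,0,0,0,0]]]}}

```text
clock: 15.32
eef_pos: [476.6, -381.6, 94.5]
tool_rot: [-1.562, -0.005, 1.159]
force: [-1.3, 0.7, -4.5]
width: 22.1
```

```bash
python3 go.py 478.9,-390.6,60;python3 - <<'E'
from h import *
d=snap('top')
a=cv2.resize(d['image'][110:260,260:460,::-1],None,fx=4,fy=4,interpolation=cv2.INTER_CUBIC).astype(float)
cv2.imwrite('pics/c5.png',np.clip(a*1.4,0,255).astype(np.uint8))
E
```

```text
t 15.32 p [ 476.62 -381.63   94.51] rot [-1.562  -0.0045  1.1588] F [-1.33  0.73 -4.5 ] w 22.1
478.9,-390.6,60 units [-0.187  0.861 -0.15 ] rows 1
turn units [-0.101  0.01   0.052]
```

View pics/c5.png

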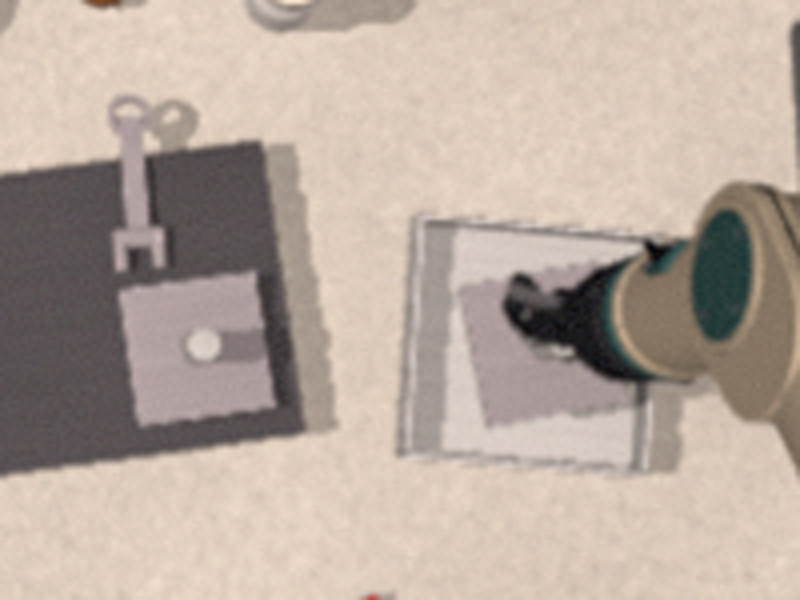

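The weight sits over the tray, inside its walls with room all round (crop px about 465–640 by 265–425). I'll centre it and lower.

Request:
{"method": "apply_moves", "body": {"commands": [[[-0.18,0.2,-0.15,-0.1,0,0.05],[0,0.4,0,0,0,0],[0,0.4,0,0,0,0],[0,0.2,0,0,0,0],[0,0,0,0,0,0]]]}}

```text
clock: 15.78
eef_pos: [482.8, -390.3, 46.8]
tool_rot: [-1.577, 0.001, 1.163]
force: [-0.6, 0.1, -5.2]
width: 22.3
```

```bash
python3 go.py 478.9,-390.6,28
```

```text
t 15.78 p [ 482.79 -390.29   46.78] rot [-1.5771e+00  9.0000e-04  1.1631e+00] F [-0.57  0.12 -5.16] w 22.3
478.9,-390.6,28 units [-0.045  0.469  0.089] rows 1
turn units [ 0.072  0.059 -0.01 ]
```

Request:
{"method": "apply_moves", "body": {"commands": [[[-0.03,0.15,0.08,0.07,0,0],[0,0.12,0,0,0,0],[0,0.06,0,0,0,0],[0,0,0,0,0,0]]]}}

```text
clock: 16.12
eef_pos: [480.2, -391.0, 34.0]
tool_rot: [-1.573, 0.002, 1.163]
force: [0.3, -0.5, -4.6]
width: 22.3
```

```bash
python3 go.py 478.9,-390.6,26.5
```

```text
t 16.12 p [ 480.23 -390.95   33.97] rot [-1.573   0.0016  1.163 ] F [ 0.28 -0.48 -4.57] w 22.3
478.9,-390.6,26.5 units [-0.005  0.187  0.035] rows 1
turn units [ 0.025  0.058 -0.018]
```

Request:
{"method": "apply_moves", "body": {"commands": [[[0,0.06,0.02,0.03,0,0],[0,0.05,0,0,0,0],[0,0.03,0,0,0,0]]]}}

```text
clock: 16.37
eef_pos: [480.4, -391.2, 29.2]
tool_rot: [-1.573, 0.002, 1.163]
force: [0.1, 0.7, -4.6]
width: 22.0
```

Request:
{"method": "apply_moves", "body": {"commands": [[[0,0.03,0,0,0,0],[0,0.03,0,0,0,0]]]}}

```text
clock: 16.53
eef_pos: [480.6, -391.4, 26.9]
tool_rot: [-1.573, 0.002, 1.163]
force: [-0.3, -0.3, -4.5]
width: 22.2
```

Request:
{"method": "apply_moves", "body": {"commands": [[[0,0.02,0,0,0,0],[0,0.02,0,0,0,0]]]}}

```text
clock: 16.7
eef_pos: [480.7, -391.6, 26.4]
tool_rot: [-1.574, 0.003, 1.162]
force: [-2.6, 2.0, 7.6]
width: 22.8
```

Request:
{"method": "apply_moves", "body": {"commands": [[[0,0.02,0,0,0,0],[0,0.01,0,0,0,0]]]}}

```text
clock: 16.87
eef_pos: [480.7, -391.6, 26.5]
tool_rot: [-1.574, 0.004, 1.162]
force: [-1.1, 0.5, -1.8]
width: 22.7
```

Request:
{"method": "apply_moves", "body": {"commands": [[[0,0,0,0,0,0],[0,0,0,0,0,0],[0,0,0,0,0,0],[0,0,0,0,0,0],[0,0,0,0,0,0]]], "claw": 60}}

```text
clock: 17.28
eef_pos: [483.5, -392.6, 27.6]
tool_rot: [-1.58, 0.004, 1.163]
force: [0.1, 0.1, 1.0]
width: 60.1
```

Request:
{"method": "apply_moves", "body": {"commands": [[[0,-0.3,0,0,0,0],[0,-0.7,0,0,0,0],[0,-1,0,0,0,0],[0,-1,0,0,0,0],[0,-1,0,0,0,0],[0,-0.5,0,0,0,0],[0,0,0,0,0,0]]]}}

```text
clock: 17.87
eef_pos: [482.3, -389.4, 217.9]
tool_rot: [-1.577, 0.001, 1.166]
force: [0.1, -0.6, -0.1]
width: 59.9
```

Request:
{"method": "apply_moves", "body": {"commands": [[[0.9,0,-0.4,0,0,0],[0.9,0,-0.4,0,0,0],[0.9,0,-0.4,0,0,0],[0.9,0,-0.4,0,0,0],[0.9,0,0,0,0,0],[0.9,0,0,0,0,0],[0.5,0,0,0,0,0],[0,0,0,0,0,0]]]}}

```text
clock: 18.53
eef_pos: [638.3, -195.6, 218.9]
tool_rot: [-1.579, 0.004, 1.154]
force: [-0.6, 0.8, 0.7]
width: 60.1
```

```bash
python3 go.py; python3 - <<'E'
from h import *
d=snap('top');s=snap('side')
o=np.hstack([cv2.resize(d['image'][120:260,165:435,::-1],None,fx=2.9,fy=2.9,interpolation=cv2.INTER_CUBIC)])
b=cv2.resize(s['image'][250:335,265:375,::-1],None,fx=2.2,fy=2.2,interpolation=cv2.INTER_CUBIC)
c=np.zeros((600,o.shape[1],3),np.uint8);c[:o.shape[0]]=o;c[410:410+b.shape[0],:b.shape[1]]=b
b=cv2.resize(s['image'][155:255,180:325,::-1],None,fx=1.9,fy=1.9,interpolation=cv2.INTER_CUBIC);c[408:408+b.shape[0],300:300+b.shape[1]]=b
cv2.imwrite('pics/c6.png',np.clip(c*1.4,0,255).astype(np.uint8))
E
```

```text
t 18.53 p [ 638.33 -195.6   218.95] rot [-1.579   0.0041  1.1544] F [-0.58  0.76  0.67] w 60.1
turn units [ 0.094 -0.041 -0.047]
```

View pics/c6.png

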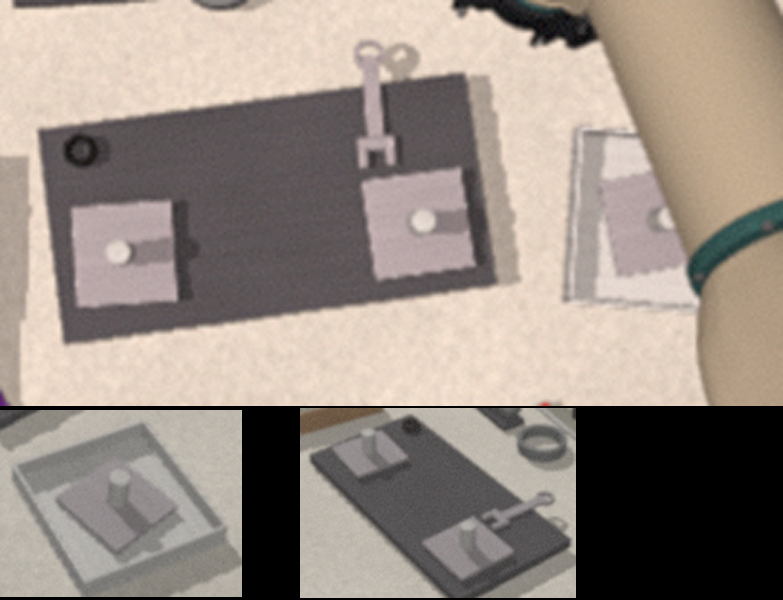

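The weight stands flat in the tray, clear of the walls (lower-left inset). Both sound weights, the ring and the wrench are where they were, and the gripper is clear of everything. I'll hand the job in.

```bash
python3 -c "
from cell import finish_job
print(finish_job())"
```

```text
the job is handed in; nothing more can be done
None
```

The middle weight was the twisted one; I lifted it by its knob and set it down in the repair tray. I handed the job in at about 18.6 s of the 64 s.

- **Finding it:** I pressed two neighbouring corners on each weight, one on each diagonal.
  - **Middle weight:** its left-near corner was down to 35.7 mm at only 1.9 N and landed at 33.8 mm. Its right-near corner was firm at about 36.3 mm.
  - **Outer two weights:** all four pressed corners were firm at about 36–36.7 mm.
- **Press forces:** readings between steps peaked at 16.6 N. That is under 20 N but higher than I meant, because the push built up when I held it.
- **Setting down:** contact read 7.6 N net, and I released once the weight was resting.
- **Last checks:** the last pictures show the weight flat in the tray and clear of the walls. Both outer weights, the wrench and the ring are where they were, and the gripper is clear of everything. The arm hid part of the tray from above, so that check rests on the side view. No check failed or disagreed.

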